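Hook the hanger arm into the slotted upright

ROBOT

A 6-joint arm with a two-finger parallel gripper is mounted at the origin on a cart in front of the work surface, level with it; the furniture and walls round the work are solid. World frame = base frame: x ahead of the robot, y to its left, z up, the work surface at z = 0. Lengths are in mm, angles in rad, forces in N, time in s.
With the tool pointing down it reaches from about 275 to 1000 mm from the base axis. Payload 8.4 kg.
Tool frame: the origin (TCP) lies at the very end of the fingers, on their centre line; the grasp point (between the pads) lies 19 mm behind it; z points along the fingers, y is the line along which they close (so a half turn about z gives the same grasp; the last joint's range is limited). The gripper opens to 85 mm and grips with 20 to 120 N. Pads are 22 mm wide; open, the fingers measure 114 mm over their backs; the gripper's body (76 mm by 85 mm) begins 54 mm behind the grasp point. The pads swing forward as they close: fully open they stand 13 mm farther back than shut.
Start: joints at [1.304, 0.353, 1.633, -0, 1.155, -0.002], TCP at [163.571, 603.218, 231.281] pointing down, gripper open.
Joint ranges: [-2.63, 2.63], [-0.92, 2.1], [0.06, 2.66], [-1.3, 4.44], [0, 2.69], [-3.02, 3.02]. Speed limits (rad/s): [2.22, 2.22, 2.79, 3.14, 3.14, 3.14].

INTERFACE

Orientations are given as [roll, pitch, yaw] about the fixed x, y, z axes, in that order (R = Rz(yaw) Ry(pitch) Rx(roll)).
In Python, from rig import sensors, grab_frame, camera_params, order gives the robot as it stands. The module is installed in compiled form; this text tells all that it offers.
- The arm moves only by the tool move_arm, never from a script. Its argument "motion" is a list of rows, each a list of 7 numbers: the turn, a rotation vector about the tool's x, y, z in rad, then the shift along the tool's x, y, z in m, then the finger opening in m, from 0 to 0.0854. A call has 1 to 8 rows; each row is the pose to reach, as a shift and turn from the pose commanded when the call began, along the tool's axes at that moment; what a row does not reach only later rows make up. A row lasts 1/8 s, in which the tool goes at most 62.5 mm and 10.7 degrees, less where a joint would pass 70% of its speed; a pose out of reach is approached as far as the arm can. A call with a gripper value outside its range is refused whole. The fingers move at their own pace and stop on an object; "grip_force" is the grip in N (left out, the last holds). Time passes only in rows, so rows that repeat a pose let the fingers close. It gives the time, the measured TCP pose, the force, the opening and the grip force at its end, in the units of the state.
- sensors.sense(): the state, without advancing time (a new reading comes with each control period).
- grab_frame(name): name is "side" or "top" or "wrist"; returns (picture, depth): 420x560x3 uint8, red, green, blue; 420x560 float32, mm along the optical axis (not along the pixel's ray), 0 where there is no reading.
- camera_params(name): a dict with "camera_matrix" (3x3 intrinsics, pixels), "world_from_camera" (4x4, takes a point from camera to world coordinates). Camera axes: x right, y down, z forward; pixel columns grow to the right and rows downward; lengths in mm; the calibration is good to about 2 mm. A picture is of the moment at which its call begins: read the wrist's pose just before it. camera_params takes no time and is no camera call; for the wrist camera it gives the pose at the moment of the call.
- order.sign_off(): hands the job in; it is judged then, once.
The state is a dict: "clock": time; "qpos": joint angles; "qvel": joint speeds; "joint_efforts": joint torques, N m; "eef_pos": TCP position; "tcp_rot": TCP orientation; "contact_force": force on the tool from outside, world axes, zero at the start; "wrist_torque": the same for the moment, N m; "opening": opening from 0.0 (shut) to 1.0 (fully open); "grasp_force": force on a finger pad.
Only numpy, scipy, OpenCV 4.12 (cv2) and the standard library are available. Lean on these libraries where they do the work, as an engineer would, in place of code of your own. Each camera call takes 0.05 s, during which the arm holds its last target. There are 200 camera calls.

TASK

Hang the yellow hanger arm on the grey slotted upright, so that tape rolls can be stored on it: press its two hook tabs into the top two slots, then push it down until the tabs are fully engaged, and let go. Leave the blue arm, which has no tabs, where it is.

Things in the scene. Friction and masses are not known exactly. Their poses are not given: they have to be found in the camera images.
- yellow_arm: Loose yellow hanger arm, 0.3 kg, standing the way up it is hung. Origin: on the underside, below the grip point at mid-beam. +x runs along the beam to the end plate, z up. Beam 24 mm wide, 36 high, x -71 to 76 mm, black nose 56 high at x -72, a rib above it from x 43. End plate 50 wide, 84 high, rear face at x = 80 mm. Engaged in the top slots its underside is 91 mm above the table.
- hook_tabs (a point): Point on the yellow arm's rear face, between its two steel hook tabs (80 mm along x from the arm's origin, 44 mm up). Tabs 14 mm wide, one above the other, 15 mm long: a level neck 10 mm high (undersides 14 and 64 mm above the arm's underside), then a hook reaching 10 mm below the neck, 8 mm or more behind the rear face. They enter the slots with the arm's underside 102 to 114 mm high.
- upright: Grey slotted steel upright fixed on the table. Origin: at table height below the middle of its front face, which is the plane x = 0; -x points out of it to the robot's side, z up. Strip 60 mm wide, 6 thick, 199 high; base plate 110 wide, 10 high, 55 mm forward. Three slots 32 wide, 34 high, all at y = 0, lower edges at z = 55, 105, 155 mm. An engaged arm has its x axis along this x.
- blue_arm: Loose blue hanger arm of the same size, origin and axes as the yellow one, but with a plain end plate (two small screw holes, no hook tabs): the wrong one, stays where it is.

How it is judged:
By the outcome, as a careful person would: the job done as asked, in the order asked, and still so for the second after the job is handed in, with the robot touching nothing.
It also fails if it takes over 48 s, if anything falls off the work surface, if the arm or the gripper's body presses on something with over 40 N, if the wrist force passes 120 N, or if a joint passes its speed limit or range.

## Working session

There is one attempt and no reset: what is moved stays moved. The work goes in short steps, Python scripts to look and compute and a tool call to move; the robot and the scene stay as the last step left them, time stands still between calls to the robot, and variables do not carry over. Pictures are saved under pics/ and viewed, at most 10 in all, crops included, and the job is handed in when it is done.

Besides the shell and the picture viewer there is one more tool, called after "Request:" by a JSON object that holds its "api" and its "payload". move_arm: Moves the arm, as the interface text tells. Its arguments: {"type":"object","properties":{"motion":{"type":"array","items":{"type":"array","items":{"type":"number"}}},"grip_force":{"type":"number"}},"required":["motion"]}

```bash
mkdir -p pics; cat > h.py <<'E'
import numpy as np, cv2
from rig import sensors, grab_frame, camera_params, order
def snap(n,f):
    P=camera_params(n); im,d=grab_frame(n)
    cv2.imwrite(f'pics/{f}.png',im[...,::-1]); np.savez(f'pics/{f}.npz',im=im,d=d,K=P['camera_matrix'],T=P['world_from_camera'])
    return im,d,P
def load(f):
    return np.load(f'pics/{f}.npz')
def cloud(z):
    d=z['d'];v,u=np.indices(d.shape);K=np.array(z['K']);T=np.array(z['T'])
    p=np.stack([(u-K[0,2])/K[0,0]*d,(v-K[1,2])/K[1,1]*d,d],-1)
    return p@T[:3,:3].T+T[:3,3]
E
python3 - <<'E'
from h import *
a=[snap(n,n+'0') for n in('side','top','wrist')]
cv2.imwrite('pics/both.png',np.hstack([cv2.resize(x[0][...,::-1],(800,600))[:, :] for x in a[:1]]))
for x in a: print(np.round(x[2]['world_from_camera'],2).tolist(), (x[1]>0).mean())
s=sensors.sense();print(s)
E
```

```text
[[-1.0, 0.04, -0.06, 630.61], [0.07, 0.54, -0.84, 1149.56], [-0.0, -0.84, -0.54, 754.05], [0.0, 0.0, 0.0, 1.0]] 0.9959821428571428
[[-0.1, -0.97, 0.21, 366.42], [-0.99, 0.1, -0.02, 92.41], [0.0, -0.21, -0.98, 1020.58], [0.0, 0.0, 0.0, 1.0]] 0.9958163265306123
[[0.26, 0.91, 0.31, 83.36], [0.97, -0.25, -0.08, 624.41], [-0.0, 0.32, -0.95, 373.22], [0.0, 0.0, 0.0, 1.0]] 0.9959481292517007
{'clock': 0.15, 'qpos': array([ 1.30362382e+00,  3.53523938e-01,  1.63394502e+00,  1.29110013e-05,
        1.15517496e+00, -2.40564730e-03]), 'qvel': array([-0.00013811, -0.0014895 , -0.00254126,  0.00073104,  0.00140589,
       -0.00095477]), 'joint_efforts': array([ 8.34129514e-04, -6.05636287e+01, -3.42338347e+01,  1.12209134e-04,
        6.21240906e-03, -5.74964396e-07]), 'eef_pos': array([163.46056361, 602.8864509 , 230.72017057]), 'tcp_rot': array([-3.14054143e+00, -1.43352645e-05,  2.87682057e+00]), 'contact_force': array([ 0.20515766,  0.06900771, -0.52521038]), 'wrist_torque': array([ 0.04240884,  0.00020869, -0.04652137]), 'grasp_force': 0.0, 'opening': 1.000221312302822}
```

View pics/top0.png

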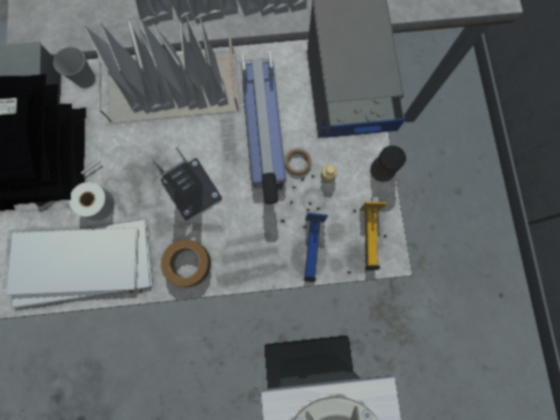

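View pics/side0.png

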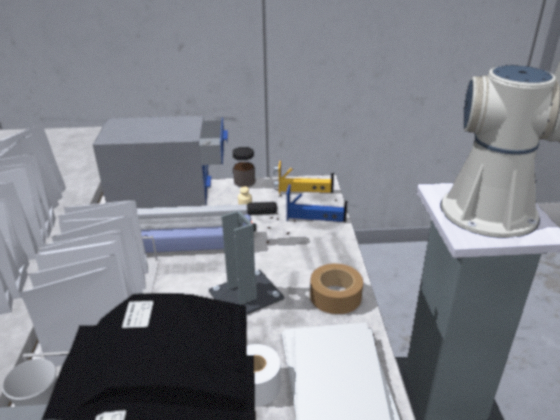

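The top view shows yellow at (373,235), blue at (314,245), both with their end plates away from the robot. The upright is at (190,185), turned. The side view shows the upright at (238,255).

```bash
python3 - <<'E'
from h import *
for n in('top0','side0'):
    z=load(n);c=cloud(z);hsv=cv2.cvtColor(z['im'],cv2.COLOR_RGB2HSV)
    H,S,V=[hsv[...,i].astype(int) for i in range(3)]
    for nm,(a,b) in dict(yel=(15,32),blue=(105,125)).items():
        m=(H>=a)&(H<=b)&(S>130)&(V>50)&(c[...,2]>12)&(c[...,2]<120)
        l,k,st,_=cv2.connectedComponentsWithStats(m.astype(np.uint8))
        for i in range(1,l):
            if st[i,4]<60: continue
            q=c[k==i];xy=q[:,:2]
            mu=xy.mean(0);w,vv=np.linalg.eigh(np.cov(xy.T));d=vv[:,1]*np.sign(vv[0,1])
            t=(xy-mu)@d
            print(n,nm,st[i],mu.round(1),'yaw',np.arctan2(d[1],d[0]).round(3),'t',t.min().round(),t.max().round(),'z',np.percentile(q[:,2],[2,50,90,98]).round())
# upright
z=load('top0');c=cloud(z);
print(c[185,190],c[170,170],c[215,190])
z=load('side0');c=cloud(z)
for r,cc in((220,240),(250,240),(280,240),(292,250),(230,229)):print(r,cc,c[r,cc].round())
I=z['im'][200:320,195:295];
J=load('top0')['im'][140:230,145:235]
cv2.imwrite('pics/up.png',np.hstack([cv2.resize(I,(480,576),interpolation=cv2.INTER_CUBIC)[:540],cv2.resize(J,(320,320),interpolation=cv2.INTER_CUBIC) if 0 else cv2.copyMakeBorder(cv2.resize(J,(320,320),interpolation=cv2.INTER_CUBIC),0,220,0,0,0)])[...,::-1])
E
```

```text
top0 yel [365 202  21  64 689] [ 493.5 -146.2] yaw -0.145 t -83.0 65.0 z [28. 37. 66. 84.]
top0 blue [306 223  12  54 426] [462.1   3.7] yaw -0.214 t -62.0 69.0 z [33. 37. 40. 70.]
side0 yel [279 177  53  13 466] [ 484.1 -137.8] yaw -0.147 t -74.0 73.0 z [13. 30. 35. 38.]
side0 blue [288 199  57  21 585] [474.7   9.4] yaw -0.221 t -76.0 71.0 z [13. 30. 36. 43.]
[651.13241038 284.37348072  56.15609877] [645.76689492 295.90250614 199.50147262] [586.50005202 298.23243031   8.53268504]
220 240 [660. 277. 184.]
250 240 [662. 327. 147.]
280 240 [666. 333.  76.]
292 250 [647. 321.  33.]
230 229 [683. 277. 161.]
```

View pics/up.png

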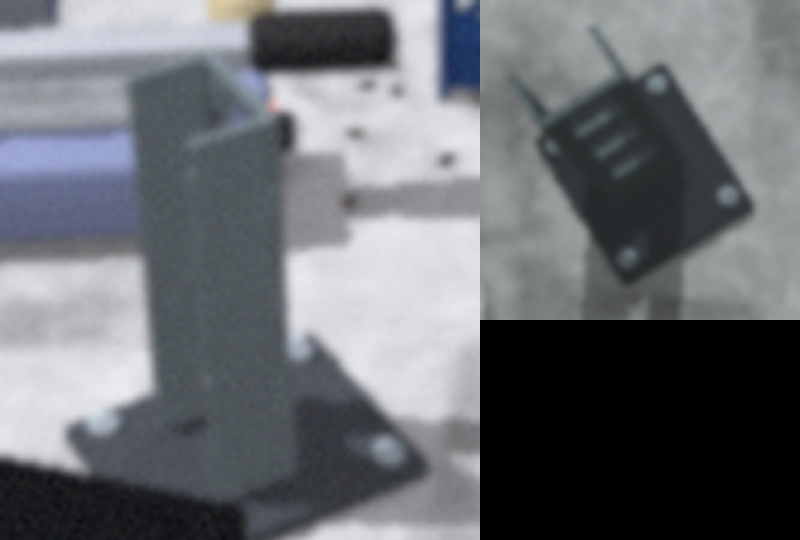

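The crop shows the channel's front strip with three slots facing image down-right (towards the robot and -y), with flanges behind. Next I fit the front face by depth.

```bash
cat >> h.py <<'E'
def upright(n,lo=(590,230),hi=(730,370)):
    c=cloud(load(n)).reshape(-1,3)
    q=c[(c[:,0]>lo[0])&(c[:,0]<hi[0])&(c[:,1]>lo[1])&(c[:,1]<hi[1])&(c[:,2]>25)&(c[:,2]<190)]
    rng=np.random.default_rng(0);best=(0,)
    for _ in range(3000):
        a,b=q[rng.choice(len(q),2,False),:2];d=b-a;L=np.hypot(*d)
        if L<15: continue
        nn=np.array([-d[1],d[0]])/L
        if nn[0]<0: nn=-nn
        if abs(np.arctan2(nn[1],nn[0])-.5)>.5: continue
        m=abs((q[:,:2]-a)@nn)<2.5
        if m.sum()>best[0]: best=(m.sum(),m)
    p=q[best[1]];mu=p[:,:2].mean(0);w,v=np.linalg.eigh(np.cov(p[:,:2].T));nn=v[:,0]*np.sign(v[0,0])
    t=(p[:,:2]-mu)@np.array([-nn[1],nn[0]]);r=np.percentile(t,[.5,99.5])
    print(n,len(q),best[0],'yaw',np.arctan2(nn[1],nn[0]).round(3),'mid',(mu+np.array([-nn[1],nn[0]])*r.mean()).round(1),'w',r.round(1),'z',p[:,2].min().round(),p[:,2].max().round(),'rms',np.sqrt(w[0]).round(2))
    return mu,nn
E
python3 - <<'E'
from h import *
upright('top0');upright('side0')
s=sensors.sense();W=camera_params('wrist')['world_from_camera'];K=camera_params('wrist')['camera_matrix']
from scipy.spatial.transform import Rotation as R
Rt=R.from_euler('xyz',s['tcp_rot']).as_matrix()
print('cam in tool',(Rt.T@(np.array(W)[:3,3]-s['eef_pos'])).round(1),(Rt.T@np.array(W)[:3,:3]).round(3).tolist(),np.round(K).tolist());print(Rt.round(3))
E
```

```text
top0 556 484 yaw 0.476 mid [649.5 288.5] w [-29.7  29.1] z 26.0 190.0 rms 0.94
side0 2068 352 yaw 0.991 mid [668.3 299.1] w [-36.6  35.2] z 25.0 190.0 rms 1.45
cam in tool [  82.9   -0.3 -142.6] [[0.001, -0.946, -0.323], [1.0, 0.0, 0.001], [-0.001, -0.323, 0.946]] [[299.0, 0.0, 277.0], [0.0, 299.0, 209.0], [0.0, 0.0, 1.0]]
[[-0.965  0.262 -0.   ]
 [ 0.262  0.965 -0.001]
 [ 0.    -0.001 -1.   ]]
```

View pics/wrist0.png

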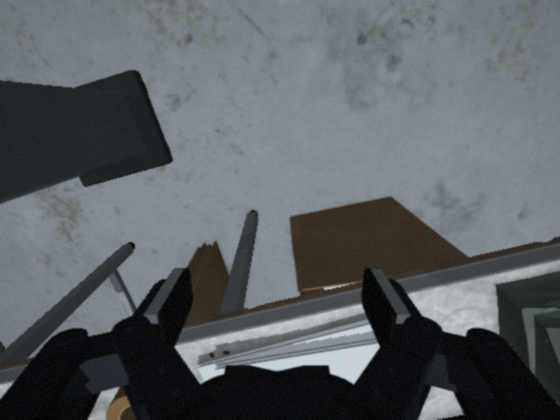

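The wrist camera does not see the work from here, so I move above the yellow arm.

Request:
{"api": "move_arm", "payload": {"motion": [[0,0,-0.06,-0.25,-0.32,0,0.085],[0,0,-0.12,-0.5,-0.638,0,0.085],[0,0,-0.12,-0.5,-0.638,0,0.085],[0,0,-0.12,-0.5,-0.638,0,0.085],[0,0,-0.12,-0.5,-0.638,0,0.085],[0,0,-0.12,-0.5,-0.638,0,0.085],[0,0,-0.12,-0.5,-0.638,0,0.085],[0,0,-0.12,-0.5,-0.638,0,0.085]]}}

```text
clock: 1.15
eef_pos: [358.6, 140.8, 231.5]
tcp_rot: [3.141, 0.001, 2.997]
contact_force: [1.0, -0.1, 0.8]
opening: 0.999
grasp_force: 0.0
```

Request:
{"api": "move_arm", "payload": {"motion": [[0,0,0,-0.159,-0.26,0.03,0.085],[0,0,0,-0.159,-0.26,0.03,0.085],[0,0,0,-0.159,-0.26,0.03,0.085],[0,0,0,-0.159,-0.26,0.03,0.085],[0,0,0,-0.159,-0.26,0.03,0.085],[0,0,0,-0.159,-0.26,0.03,0.085],[0,0,0,-0.159,-0.26,0.03,0.085]]}}

```text
clock: 2.02
eef_pos: [477.4, -137.3, 200.9]
tcp_rot: [3.141, -0.001, 2.996]
contact_force: [0.6, 0.9, -0.0]
opening: 0.995
grasp_force: 0.0
```

```bash
python3 - <<'E'
from h import *
snap('wrist','w1');s=sensors.sense();print(s['eef_pos'].round(1),s['tcp_rot'].round(3),s['clock'])
z=load('w1');c=cloud(z);hsv=cv2.cvtColor(z['im'],cv2.COLOR_RGB2HSV)
m=(hsv[...,0]>=15)&(hsv[...,0]<=32)&(hsv[...,1]>110)&(c[...,2]>25)&(c[...,2]<45)
q=c[m];w,v=np.linalg.eigh(np.cov(q[:,:2].T));d=v[:,1]*np.sign(v[0,1]);mu=q.mean(0)
t=(q[:,:2]-mu[:2])@d;u=(q[:,:2]-mu[:2])@[-d[1],d[0]]
print(mu.round(1),'yaw',np.arctan2(d[1],d[0]),np.percentile(t,[.5,99.5]).round(1),np.percentile(u,[1,99]).round(1))
E
```

```text
[ 477.4 -136.8  201.1] [ 3.141e+00 -1.000e-03  2.997e+00] 2.075
[ 483.  -147.5   35.9] yaw -0.13165674660212381 [-69.   71.6] [-20.6  19.3]
```

View pics/w1.png

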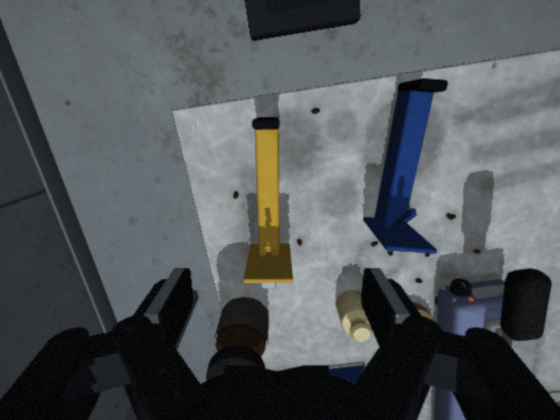

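The wrist view shows the yellow beam from the nose (265,122) to the end plate (268,262), with a tab visible at (268,286). Blue stands clear at (405,150). Now I refine the beam axis and cross-check its height from two views.

```bash
python3 - <<'E'
from h import *
z=load('w1');c=cloud(z);hsv=cv2.cvtColor(z['im'],cv2.COLOR_RGB2HSV)
m=(hsv[...,0]>=15)&(hsv[...,0]<=32)&(hsv[...,1]>110)&(c[...,2]>29)
P=[]
for r in range(135,205,4):
    k=np.where(m[r,230:310])[0]+230; P.append(c[r,k].mean(0).tolist()+[len(k), np.hypot(*(c[r,k[-1]]-c[r,k[0]])[:2])])
P=np.array(P);print(P[::4].round(1));a=np.polyfit(P[:,0],P[:,1],1);print('yaw',np.arctan(a[0]),'y at 478',np.polyval(a,478),'z',np.median(P[:,2]))
print('nose/plate',c[122,265].round(1),c[130,266].round(1),c[278,268].round(1),c[281,268].round(1),c[262,255].round(1))
# triangulate plate top centre, nose back-top with rays of top0 & w1
t=load('top0');ct=cloud(t);hs=cv2.cvtColor(t['im'],cv2.COLOR_RGB2HSV)
mt=(hs[...,0]>=15)&(hs[...,0]<=32)&(hs[...,1]>130);mt[:,:355]=0;mt[:,395:]=0;mt[:195]=0;mt[280:]=0
def ray(z,u,v):
    K=z['K'];d=z['T'][:3,:3]@[(u-K[0,2])/K[0,0],(v-K[1,2])/K[1,1],1];return z['T'][:3,3],d/np.linalg.norm(d)
def tri(a,b):
    A=np.zeros((3,3));B=np.zeros(3);
    for o,d in(a,b):
        M=np.eye(3)-np.outer(d,d);A+=M;B+=M@o
    x=np.linalg.solve(A,B);return x.round(1)
# nose end of yellow (beam start) centre in both
k=[(np.where(mt[r])[0].mean(),r) for r in range(195,280) if mt[r].sum()>3][-1]
m2=(hsv[...,0]>=15)&(hsv[...,0]<=32)&(hsv[...,1]>110)
k2=[(np.where(m2[r,230:310])[0].mean()+230,r) for r in range(100,200) if m2[r,230:310].sum()>8][0]
print('beam nose end',k,k2,tri(ray(t,*k),ray(z,*k2)))
E
```

```text
[[ 419.4 -139.5   35.6   23.    22.1]
 [ 435.2 -141.    35.7   23.    22.4]
 [ 451.5 -143.    35.9   22.    21.9]
 [ 468.4 -145.7   35.6   22.    22.2]
 [ 485.6 -148.3   36.1   22.    22.7]]
yaw -0.13995410087198765 y at 478 -147.08121849728346 z 35.827783898103974
nose/plate [ 406.1 -137.7   56.5] [ 414.6 -138.8   35.4] [ 552.8 -157.    83.8] [ 556.2 -157.5   83.8] [ 551.7 -172.3   49.1]
beam nose end (np.float64(372.0), 265) (np.float64(269.0), 128) [ 413.2 -135.4   38.4]
```

Request:
{"api": "move_arm", "payload": {"motion": [[0,0,-0.005,-0.002,-0.01,0.05,0.085],[0,0,-0.005,-0.002,-0.01,0.1,0.085],[0,0,-0.005,-0.002,-0.01,0.14,0.085],[0,0,-0.005,-0.002,-0.01,0.17,0.085],[0,0,-0.005,-0.002,-0.01,0.185,0.085],[0,0,-0.005,-0.002,-0.01,0.196,0.085],[0,0,-0.005,-0.002,-0.01,0.196,0.085],[0,0,-0.005,-0.002,-0.01,0.196,0.085]]}}

```text
clock: 3.08
eef_pos: [479.2, -147.9, 6.1]
tcp_rot: [-3.141, 0.001, 3.002]
contact_force: [-0.0, 0.3, 0.2]
opening: 0.994
grasp_force: 0.0
```

Request:
{"api": "move_arm", "payload": {"motion": [[0,0,0,0,0,0,0.03],[0,0,0,0,0,0,0.01],[0,0,0,0,0,0,0.01],[0,0,0,0,0,0,0.01],[0,0,0,0,0,0,0.01],[0,0,0,0,0,0,0.01],[0,0,0,0,0,0,0.01],[0,0,0,0,0,0,0.01]], "grip_force": 70}}

```text
clock: 4.08
eef_pos: [478.8, -147.8, 5.6]
tcp_rot: [-3.142, 0.0, 3.002]
contact_force: [-0.2, 1.1, 6.4]
opening: 0.266
grasp_force: 69.3
```

Request:
{"api": "move_arm", "payload": {"motion": [[0,0,0,0,0,-0.04,0.01],[0,0,0,0,0,-0.09,0.01],[0,0,0,0,0,-0.14,0.01],[0,0,0,0,0,-0.16,0.01],[0,0,0,0,0,-0.16,0.01]]}}

```text
clock: 4.7
eef_pos: [479.2, -148.0, 166.4]
tcp_rot: [-3.141, 0.003, 3.002]
contact_force: [0.1, -0.2, -2.8]
opening: 0.269
grasp_force: 69.7
```

```bash
python3 - <<'E'
from h import *
s=sensors.sense();print(s['eef_pos'].round(1),s['tcp_rot'].round(3),s['opening'],s['contact_force'].round(1))
c=cloud(load('top0')).reshape(-1,3)
for x in range(380,680,40):
    print(x,[int(np.percentile(q,99)) if len(q:=c[(abs(c[:,0]-x-20)<20)&(abs(c[:,1]-y-20)<20),2]) else -1 for y in range(-200,400,40)])
E
```

```text
[ 479.2 -148.   166.4] [-3.141e+00  3.000e-03  3.002e+00] 0.26926268821979 [ 0.1 -0.2 -2.8]
380 [4, 58, 6, 4, 4, 58, 4, 4, 4, 4, 4, 5, 51, 50, 5]
420 [4, 40, 5, 4, 38, 40, 4, 4, 4, 4, 5, 51, 52, 51, 50]
460 [4, 40, 4, 5, 39, 39, 4, 4, 4, 5, 4, 52, 51, 51, 50]
500 [39, 71, 4, 4, 86, 38, 5, 5, 5, 5, 5, 50, 52, 52, 5]
540 [86, 86, 5, 4, 87, 85, 7, 105, 5, 4, 5, 4, 9, 5, 4]
580 [4, 4, 4, 5, 5, 5, 106, 110, 4, 5, 11, 13, 19, 13, 4]
620 [108, 4, 5, 64, 5, 6, 107, 110, 57, 5, 19, 200, 202, 200, 5]
660 [185, 191, 191, 64, 17, 19, 101, 105, 57, 5, 11, 201, 201, 202, 13]
```

Request:
{"api": "move_arm", "payload": {"motion": [[0,0,-0.1,0.001,0.06,0,0.01],[0,0,-0.2,0.002,0.12,0,0.01],[0,0,-0.3,0.003,0.18,0,0.01],[0,0,-0.4,0.004,0.24,0,0.01],[0,0,-0.5,0.005,0.3,0,0.01],[0,0,-0.58,0.006,0.35,0,0.01],[0,0,-0.616,0.006,0.375,0,0.01],[0,0,-0.616,0.006,0.375,0,0.01]]}}

```text
clock: 5.7
eef_pos: [523.9, 225.8, 163.1]
tcp_rot: [3.141, -0.003, -2.663]
contact_force: [-0.2, -0.1, -2.3]
opening: 0.271
grasp_force: 69.9
```

```bash
python3 - <<'E'
from h import *
for _ in range(6): snap('wrist','w2')
s=sensors.sense();print(s['clock'],s['eef_pos'].round(1),s['tcp_rot'].round(3),s['opening'],s['contact_force'].round(1))
snap('top','top2');snap('side','side2');upright('w2');upright('top2')
z=load('top2');I=z['im'][130:270,120:310];cv2.imwrite('pics/v2.png',np.hstack([z_:=cv2.resize(load('w2')['im'],(400,300)),cv2.resize(I,(400,300),interpolation=cv2.INTER_CUBIC)])[...,::-1])
E
```

```text
6.0 [524.7 223.4 164.9] [-3.142e+00 -1.000e-03 -2.667e+00] 0.2717818368943671 [ 0.2 -0.4 -2.6]
w2 354 354 yaw 0.476 mid [648.1 286.9] w [-29.9  29.9] z 49.0 96.0 rms 0.56Traceback (most recent call last):
  File "<stdin>", line 4, in <module>
  File "h.py", line 18, in upright
    a,b=q[rng.choice(len(q),2,False),:2];d=b-a;L=np.hypot(*d)
          ~~~~~~~~~~^^^^^^^^^^^^^^^^
  File "numpy/random/_generator.pyx", line 864, in numpy.random._generator.Generator.choice
ValueError: a must be a positive integer unless no samples are taken
```

```bash
python3 - <<'E'
from h import *
cv2.imwrite('pics/v2.png',np.hstack([cv2.resize(load('w2')['im'],(400,300)),cv2.resize(load('side2')['im'],(400,300))])[...,::-1])
E
```

```text
(no output)
```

View pics/v2.png

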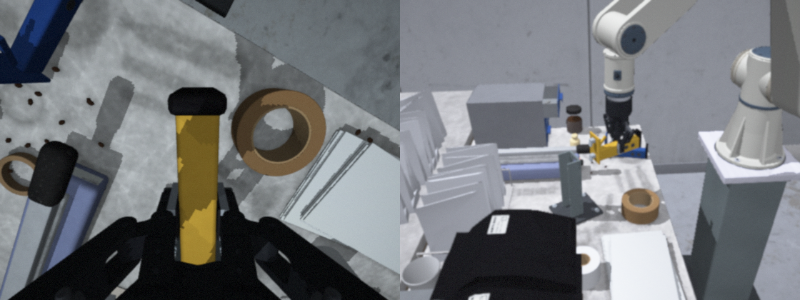

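```bash
python3 - <<'E'
from h import *
z=load('w2');c=cloud(z)
m=(c[...,0]>590)&(c[...,0]<730)&(c[...,1]>230)&(c[...,1]<370)&(c[...,2]>25)&(c[...,2]<190)
v,u=np.where(m);print(u.min(),u.max(),v.min(),v.max(),len(u))
print([c[r,k].round(0).tolist()+z['im'][r,k].tolist() for r,k in list(zip(v,u))[::50]])
cc=c.reshape(-1,3)
for n in('side2','top2'):
    zz=load(n);C=cloud(zz);h=cv2.cvtColor(zz['im'],cv2.COLOR_RGB2HSV)
    M=(h[...,0]>=15)&(h[...,0]<=32)&(h[...,1]>130)&(C[...,2]>120)&(C[...,2]<300)
    q=C[M];print(n,len(q),q.min(0).round() if len(q) else '',q.max(0).round() if len(q) else '')
# yellow in w2
h=cv2.cvtColor(z['im'],cv2.COLOR_RGB2HSV);P=[]
for r in range(170,240,6):
    k=np.where((h[r,:,0]>=15)&(h[r,:,0]<=32)&(h[r,:,1]>110)&(c[r,:,2]>185)&(c[r,:,2]<205))[0]
    if len(k)>10: P.append(c[r,k].mean(0))
P=np.array(P);a=np.polyfit(P[:,0],P[:,1],1);print(P[[0,-1]].round(1),'yaw',np.arctan(a[0]),c[130,275].round(1))
o=np.array([524.7,223.4]);print('y at 524.7',np.polyval(a,524.7))
# pick best slot dist
E
```

```text
245 308 329 365 354
[[660.0, 262.0, 49.0, 51, 41, 20], [660.0, 263.0, 65.0, 36, 41, 43], [660.0, 263.0, 72.0, 35, 41, 43], [635.0, 312.0, 77.0, 37, 44, 45], [636.0, 310.0, 82.0, 38, 43, 44], [660.0, 263.0, 87.0, 35, 39, 40], [638.0, 308.0, 90.0, 38, 40, 34], [635.0, 311.0, 94.0, 31, 36, 36]]
side2 1057 [458. 185. 161.] [607. 285. 244.]
top2 19 [509. 208. 192.] [518. 223. 198.]
[[470.8 195.1 194.9]
 [495.1 207.6 194.9]] yaw 0.47791571187732285 [456.7 187.5 213.5]
y at 524.7 223.06046450247266
```

The wrist depth sees the strip either side of the end plate. The upright is at (648,287) with yaw 0.476. The arm is aligned (yaw 0.478, lateral error below 1 mm), 59 mm in front, with its underside at 159. I lower to about 108, then advance.

Request:
{"api": "move_arm", "payload": {"motion": [[0,0,0,0,0,0.03,0.01],[0,0,0,0,0,0.051,0.01],[0,0,0,-0.015,0,0.051,0.01],[0,0,0,-0.03,0,0.051,0.01],[0,0,0,-0.038,0,0.051,0.01],[0,0,0,-0.038,0,0.051,0.01],[0,0,0,-0.038,0,0.051,0.01]]}}

```text
clock: 6.98
eef_pos: [558.4, 241.7, 114.4]
tcp_rot: [-3.142, -0.0, -2.665]
contact_force: [-0.8, 0.5, -3.2]
opening: 0.268
grasp_force: 70.0
```

```bash
python3 - <<'E'
from h import *
snap('wrist','w3');s=sensors.sense();print(s['clock'],s['eef_pos'].round(1),s['tcp_rot'].round(3),s['opening'],s['contact_force'].round(1))
upright('w3');z=load('w3');c=cloud(z);print(c[200,275].round(1))
snap('side','side3');I=load('side3')['im'][180:330,190:370]
cv2.imwrite('pics/v3.png',cv2.resize(I,(720,600),interpolation=cv2.INTER_CUBIC)[...,::-1])
E
```

```text
7.025 [558.3 241.7 114.4] [-3.142 -0.    -2.665] 0.27297341939510633 [ 0.3  0.5 -2.2]
w3 607 432 yaw 0.475 mid [647.7 287.7] w [-25.9  27.4] z 43.0 82.0 rms 0.49
[515.7 218.7 143.9]
```

View pics/v3.png

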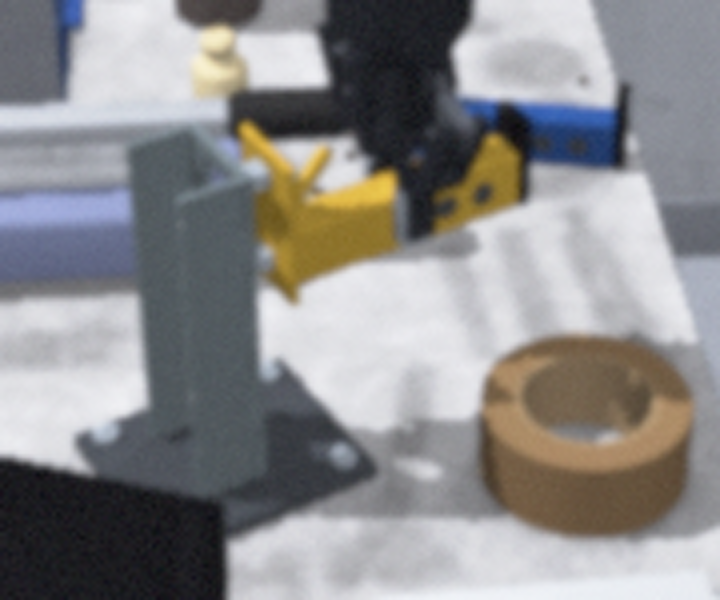

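The side crop shows the two hook tabs at (265,175) and (265,262), just in front of the strip and level with the upper slots. I advance 18 mm, then press in gently.

Request:
{"api": "move_arm", "payload": {"motion": [[0,0,0,-0.006,0,0,0.01],[0,0,0,-0.012,0,0,0.01],[0,0,0,-0.016,0,0,0.01],[0,0,0,-0.018,0,0,0.01],[0,0,0,-0.018,0,0,0.01],[0,0,0,-0.018,0,0,0.01]]}}

```text
clock: 7.82
eef_pos: [574.5, 250.0, 114.2]
tcp_rot: [3.142, -0.0, -2.665]
contact_force: [0.0, 0.1, -2.3]
opening: 0.271
grasp_force: 70.0
```

Request:
{"api": "move_arm", "payload": {"motion": [[0,0,0,-0.001,0,0,0.01],[0,0,0,-0.002,0,0,0.01],[0,0,0,-0.002,0,0,0.01],[0,0,0,-0.002,0,0,0.01]]}}

```text
clock: 8.32
eef_pos: [576.3, 251.0, 114.2]
tcp_rot: [3.142, -0.0, -2.665]
contact_force: [-1.4, 0.1, -3.2]
opening: 0.267
grasp_force: 70.1
```

Request:
{"api": "move_arm", "payload": {"motion": [[0,0,0,-0.001,0,0,0.01],[0,0,0,-0.001,0,0,0.01],[0,0,0,-0.002,0,0,0.01],[0,0,0,-0.002,0,0,0.01],[0,0,0,-0.002,0,0,0.01]]}}

```text
clock: 8.95
eef_pos: [576.2, 251.1, 114.0]
tcp_rot: [3.141, -0.004, -2.666]
contact_force: [-8.4, -3.1, 1.7]
opening: 0.268
grasp_force: 70.8
```

Flush contact: the rear face is 80 mm from the TCP, with about 9 N. Now I push down about 17 mm.

Request:
{"api": "move_arm", "payload": {"motion": [[0,0,0,0.001,0,0.003,0.01],[0,0,0,0.001,0,0.006,0.01],[0,0,0,0.001,0,0.009,0.01],[0,0,0,0.001,0,0.012,0.01],[0,0,0,0.001,0,0.014,0.01],[0,0,0,0.001,0,0.015,0.01],[0,0,0,0.001,0,0.015,0.01]]}}

```text
clock: 9.82
eef_pos: [576.3, 251.0, 99.0]
tcp_rot: [3.141, -0.002, -2.666]
contact_force: [-3.7, -2.7, -0.5]
opening: 0.268
grasp_force: 70.3
```

Request:
{"api": "move_arm", "payload": {"motion": [[0,0,0,0,0,0.001,0.01],[0,0,0,0,0,0.002,0.01],[0,0,0,0,0,0.003,0.01],[0,0,0,0,0,0.003,0.01],[0,0,0,0,0,0.003,0.01]]}}

```text
clock: 10.45
eef_pos: [576.3, 251.0, 96.5]
tcp_rot: [3.141, -0.002, -2.666]
contact_force: [-6.0, -3.4, 1.9]
opening: 0.264
grasp_force: 70.8
```

Request:
{"api": "move_arm", "payload": {"motion": [[0,0,0,0,0,0.001,0.01],[0,0,0,0,0,0.002,0.01],[0,0,0,0,0,0.002,0.01],[0,0,0,0,0,0.002,0.01]]}}

```text
clock: 10.95
eef_pos: [576.1, 250.9, 95.2]
tcp_rot: [3.141, -0.002, -2.665]
contact_force: [-9.9, -4.4, 11.0]
opening: 0.266
grasp_force: 72.1
```

Request:
{"api": "move_arm", "payload": {"motion": [[0,0,0,0,0,0.001,0.01],[0,0,0,0,0,0.001,0.01],[0,0,0,0,0,0.001,0.01]]}}

```text
clock: 11.32
eef_pos: [575.9, 250.9, 94.1]
tcp_rot: [3.141, -0.003, -2.665]
contact_force: [-11.0, -5.0, 10.4]
opening: 0.269
grasp_force: 72.2
```

```bash
python3 - <<'E'
from h import *
snap('wrist','w4');c=cloud(load('w4'));s=sensors.sense();print(s['contact_force'].round(1),s['eef_pos'].round(1))
for r in(160,180,200,220):print(c[r,265:285].mean(0).round(1))
E
```

```text
[-11.5  -4.6  11.1] [575.9 250.9  94.1]
[519.4 220.5 122.7]
[525.2 223.4 128.7]
[533.6 227.8 122.9]
[541.  231.6 123.3]
```

```bash
cat >> h.py <<'E'
def slope(n,zl,zh):
    z=load(n);c=cloud(z);h=cv2.cvtColor(z['im'],cv2.COLOR_RGB2HSV)
    m=(h[...,0]>=15)&(h[...,0]<=32)&(h[...,1]>110)&(c[...,2]>zl)&(c[...,2]<zh);m[:165]=0;m[245:]=0
    q=c[m];t=(q[:,:2]-[647.9,287.3])@[.889,.458]
    a=np.polyfit(t,q[:,2],1);print(n,len(q),'tilt',a[0].round(4),'z at origin(-80)',np.polyval(a,-80).round(1),'at plate',np.polyval(a,0).round(1),'t',t.min().round(),t.max().round())
E
python3 - <<'E'
from h import *
slope('w3',139,149);slope('w4',118,129)
E
```

```text
w3 4593 tilt -0.0033 z at origin(-80) 144.4 at plate 144.1 t -163.0 -129.0
w4 4547 tilt 0.0277 z at origin(-80) 124.4 at plate 126.6 t -143.0 -109.0
```

At the plate the beam top is 126.6, so the underside is about 91 and the arm is seated. It droops slightly by the slot play. I ease off and release.

Request:
{"api": "move_arm", "payload": {"motion": [[0,0,0,0.001,0,-0.001,0.01],[0,0,0,0.001,0,-0.001,0.035],[0,0,0,0.001,0,-0.001,0.05],[0,0,0,0.001,0,-0.001,0.07],[0,0,0,0.001,0,-0.001,0.07],[0,0,0,0.001,0,-0.001,0.07]]}}

```text
clock: 12.12
eef_pos: [576.5, 251.0, 94.3]
tcp_rot: [3.142, 0.0, -2.665]
contact_force: [-0.3, 0.1, 0.2]
opening: 0.821
grasp_force: 0.0
```

```bash
python3 - <<'E'
from h import *
snap('wrist','w5');s=sensors.sense();print(s['clock'],s['contact_force'].round(1),s['eef_pos'].round(1),s['opening'])
slope('w5',114,132)
E
```

```text
12.175 [0.9 0.2 0.5] [576.5 251.   94.3] 0.8192821536155641
w5 4465 tilt 0.0425 z at origin(-80) 123.0 at plate 126.4 t -142.0 -108.0
```

It hangs on its own. I retreat straight up.

Request:
{"api": "move_arm", "payload": {"motion": [[0,0,0,0,0,-0.02,0.07],[0,0,0,0,0,-0.05,0.07],[0,0,0,0,0,-0.1,0.07],[0,0,0,0,0,-0.15,0.07],[0,0,0,0.04,0,-0.18,0.07],[0,0,0,0.08,0,-0.18,0.07],[0,0,0,0.08,0,-0.18,0.07]]}}

```text
clock: 13.05
eef_pos: [503.6, 213.5, 276.3]
tcp_rot: [-3.141, 0.001, -2.666]
contact_force: [0.5, 1.0, 0.3]
opening: 0.822
grasp_force: 0.0
```

```bash
python3 - <<'E'
from h import *
snap('wrist','w6');snap('side','side6');s=sensors.sense();print(s['clock'],s['contact_force'].round(1),s['eef_pos'].round(1))
I=cv2.resize(load('side6')['im'][180:330,190:370],(432,360),interpolation=cv2.INTER_CUBIC)
J=cv2.resize(load('w6')['im'],(368,276));J=cv2.copyMakeBorder(J,0,84,0,0,0)
cv2.imwrite('pics/v6.png',np.hstack([I,J])[...,::-1])
z=load('w6');c=cloud(z);h=cv2.cvtColor(z['im'],cv2.COLOR_RGB2HSV)
m=(h[...,0]>=15)&(h[...,0]<=32)&(h[...,1]>110)&(c[...,2]>100)&(c[...,2]<190)
q=c[m];t=(q[:,:2]-[647.9,287.3])@[.889,.458];u=(q[:,:2]-[647.9,287.3])@[-.458,.889]
print(len(q),t.min(),t.max(),u.min(),u.max(),q[:,2].max())
b=(t<-60)&(t>-140)&(abs(u)<10);print(np.polyfit(t[b],q[b,2],1).round(3),np.polyfit(t[b],u[b],1).round(3))
E
```

```text
13.15 [-0.4 -0.2  0.3] [505.8 214.5 275.7]
4104 -159.28330416030002 172.33945023674386 -24.405187577110087 232.90887270883408 175.9961496799679
[4.60000e-02 1.27022e+02] [0.006 0.698]
```

View pics/v6.png

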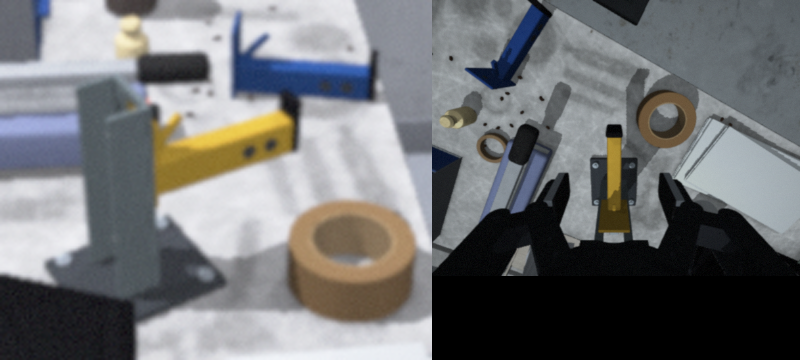

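The left crop shows the yellow arm hanging flush on the upright at (155,160), and the right crop shows it centred with the gripper clear. The beam top is 127 at the plate, so the underside is 91 and the tabs are fully engaged. Blue has not moved.

```bash
python3 -c "
from rig import order
print(order.sign_off())"
```

```text
the job is handed in; nothing more can be done
None
```

The yellow arm hangs on the upright's top two slots with its underside 91 mm up at the end plate, drooping about 2.6° at the nose, which I put down to slot play; the gripper is clear, the blue arm was left alone, and the job was handed in at about 13 s.

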